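Open the push-and-turn cap of a garage chemical jug

ROBOT

A 7-joint arm with a two-finger parallel gripper is mounted at the origin on the work surface. World frame = base frame: x ahead of the robot, y to its left, z up, the work surface at z = 0. Lengths are in m, angles in rad, forces in N, time in s.
With the tool pointing down it reaches from about 0.35 to 0.9 m from the base axis. Payload 8.1 kg.
Tool frame: the origin (TCP) lies midway between the tips of the shut fingers; the grasp point (between the pads) lies 19 mm behind it; z points along the fingers, y is the line along which they close (so a half turn about z gives the same grasp; the last joint's range is limited). The gripper opens to 92 mm and grips with 3 to 60 N. Pads are 19 mm wide; open, the fingers measure 130 mm over their backs; the gripper's body (75 mm by 190 mm) begins 47 mm behind the grasp point.
Start: joints at [-1.418, 0.434, 0.025, 1.573, -0.012, 1.134, -0.075], TCP at [0.158, 0.605, 0.202] pointing down, gripper open.
Joint ranges: [-2.62, 2.62], [-0.44, 2.09], [-1.27, 1.32], [0.08, 2.57], [-1.32, 4.46], [0.12, 2], [-2.74, 2.74]. Speed limits (rad/s): [2.22, 2.22, 3.01, 3.01, 3.14, 3.14, 3.14].

INTERFACE

Orientations are given as a rotation vector (axis times angle).
In Python, from cell import arm gives the robot as it stands.
- The arm moves only by the tool carry_out, never from a script. Its arguments are lists of equal length, an entry for each row: "claw": the finger opening in cm, from 0 to 9.18; "delta_pos": the shift along the tool's x, y, z in cm, a list of three; "angular": the turn, a rotation vector about the tool's x, y, z in rad, a list of three. In form: {"claw": [claw, ...], "delta_pos": [[dx, dy, dz], ...], "angular": [[ax, ay, az], ...]}. A call has 1 to 20 rows; each row shifts and turns the commanded pose from where the row before left it, along the tool's axes as they then stand; what a row does not reach is not made up. A row lasts 1/10 s, in which the tool goes at most 50 mm and 8.59 degrees, less where a joint would pass 70% of its speed; a pose out of reach is approached as far as the arm can. A call with a gripper value outside its range is refused whole. The fingers move at their own pace and stop on an object; "force" is the grip in N (left out, the last holds). Time passes only in rows, so rows that do not move let the fingers close. It gives the time, the measured TCP pose, the force, the opening and the grip force at its end, in the units of the state.
- arm.observe(): the state, without advancing time (a new reading comes with each control period).
- arm.get_image(name): name is "scene" or "top" or "wrist"; returns a dict with "frame" (400x640x3 uint8, red, green, blue), "mtx" (3x3 intrinsics, pixels), "T" (4x4, takes a point from camera to world coordinates). Camera axes: x right, y down, z forward; pixel columns grow to the right and rows downward; lengths in m; the calibration is good to about 2 mm. A picture is of the moment at which its call begins. There is no depth.
- arm.sign_off(): hands the job in; it is judged then, once.
Trained networks look in a picture, given as the dict that the camera call returned (one of the last four; its "shot" number tells which), for a name from the list of things; names that differ only in an ending like _2 or _b are one class to them, and where a whole thing is asked for, a point or a joint stands for the part that bears it (a point fixed in the world has none). Each returns a list of dicts, best first, with "conf" (0 to 1); they miss things now and then, are a little off and sometimes report something else, mostly with a low value. They report only what shows in the picture. A call takes as long as a camera call. They do not tell look-alikes from the thing itself.
- arm.look_for(label, picture): "centre" ([column, row] as shares, 0 to 1, of the picture: columns of its width, rows of its height, amid what is visible of it).
- arm.trace(label, picture): "region" (400x640 bool, what is visible of it) and "centre" ([column, row] as shares, 0 to 1, of the picture: columns of its width, rows of its height, amid what is visible of it).
- arm.place_of(label, picture): "centre" ([column, row] as shares, 0 to 1, of the picture: columns of its width, rows of its height: a listed point, or the origin of a listed thing).
The state is a dict: "clock": time; "joints": joint angles; "dq": joint speeds; "joint_efforts": joint torques, N m; "position": TCP position; "ee_rot": TCP orientation; "force": force on the tool from outside, world axes, zero at the start; "ft_torque": the same for the moment, N m; "width": opening from 0.0 (shut) to 1.0 (fully open); "gripper_force": force on a finger pad.
Only numpy, scipy, OpenCV 4.12 (cv2) and the standard library are available. Lean on these libraries where they do the work, as an engineer would, in place of code of your own. Each camera call takes 0.05 s, during which the arm holds its last target. There are 200 camera calls.

TASK

Open the child-resistant cap of the jug standing in the steel cradle: push it down firmly, but not brutally, and keep it down while you turn it anticlockwise until it comes free. Lift it off and set it down skirt-down (wing up), flat on the floor of the shallow steel tray, without dropping it; let go and leave everything else on the bench where it is.

Things in the scene. Friction and masses are not known exactly. Their poses are not given: they have to be found in the camera images.
- cap: grey child-resistant cap, loose, about 60 g. Origin: centre of its skirt's lower edge, z up. Round ribbed skirt 60 mm over, open below, flat top disc at z = 30 mm; on it stands a straight wing to hold it by: 46 mm long along the cap's x, 14 mm thick along its y, z = 30 to 50 mm. Closed, it sits on the jug with its origin 180 mm above the bench and its x along the jug's x (within 0.03 rad).
- cap_wing (a point): centre of the cap's wing: 40 mm above the cap's origin, on its axis. To unlock, press straight down: a spring resists with 8 N plus 0.7 N per mm. Inner lugs clear the locking teeth after 2.5 to 12.5 mm (differs from jug to jug, cannot be seen); 1.5 mm past that the cap meets the hard rim and force climbs steeply. A push of 19 to 23 N always unlocks; over 35 N is brutal.
- jug: white chemical jug, 134 x 98 mm, with side loop handle at +x, held fast in a dark steel cradle (150 x 120 mm) screwed to the bench; it cannot move. Origin: at bench height under the axis of the neck, z up; the jug's middle lies 20 mm along +x from there. Shoulder at 128 mm, handle up to 161 mm, rim of the mouth at most 202 mm.
- jug_neck (a point): point on the neck's axis, 180 mm above the bench (the closed cap's lower edge). Kept pressed down, the cap turns anticlockwise seen from above. Between about 5 and 60 deg it must stay under the teeth; from 60 deg (1.05 rad) to a hard stop at about 80 deg (1.4 rad) from closed it is free and lifts straight up, clear after 25 mm.
- tray: shallow rectangular steel tray, 180 (x) x 150 (y) x 22 mm high, walls and floor 3 mm thick, 0.8 kg, loose on the bench. Origin: centre of its underside, z up.
- tin: bystander: small round metal tin with paper label, 76 mm across, 95 mm high; origin at the centre of its underside
- jar: bystander: round glass jar with metal lid, 60 mm across, 100 mm high; origin at the centre of its underside
- screwdriver: bystander: screwdriver lying on the bench along its x, about 200 mm long; origin at the underside near its middle
Not all that is in view belongs to the job. Of the things shaped like the cap, the grey one is meant.

How it is judged:
On the way, in this order (a step that is already met when the one before it is completed fails the run):
1. the cap is pressed down on the neck, still unturned (z of cap in the frame of jug below 0.1782 m and angle between the x axis of cap and the x axis of jug, either way round below 0.35 rad and horizontal distance between cap and jug below 0.006 m), for 0.05 s.
2. the cap, still on the neck, is turned to where it comes free (angle between the x axis of cap and the x axis of jug, either way round above 0.97 rad and z of cap in the frame of jug below 0.19 m and horizontal distance between cap and jug below 0.006 m), for 0.05 s.
3. the cap is lifted clear of the neck (z of cap in the frame of jug above 0.205 m), for 0.1 s.
At the end, for the whole second after the job is handed in: the cap lies skirt-down inside the tray, flat on its floor (tilt under 0.1 rad, lower edge within 7 mm of the tray's underside), released and at rest (x of cap in the frame of tray between -0.062 and 0.062 m and y of cap in the frame of tray between -0.047 and 0.047 m and z of cap in the frame of tray below 0.007 m and angle between cap's own z axis and vertical below 0.1 rad and linear speed of cap below 0.02 m/s and contact force between the fingers and cap below 0.1 N); the robot touches nothing.
It fails at once if the cap is pushed or wrenched against the jug brutally (over 35 N) (contact force between cap and jug above 35 N).
It fails at once if the cap is dropped (let go and falling faster than 0.55 m/s, about 15 mm) (linear speed of cap above 0.55 m/s and contact force between the fingers and cap below 0.1 N).
It fails at once if the tray is moved more than 40 mm (distance of tray from where it was at the start of the episode above 0.04 m).
It fails at once if a bystander is moved more than 30 mm (distance of any of tin, jar, screwdriver from where it was at the start of the episode above 0.03 m).
It also fails if it takes over 69 s, if anything falls off the work surface, if the arm or the gripper's body presses on something with over 40 N, if the wrist force passes 120 N, or if a joint passes its speed limit or range.

## Working session

There is one attempt and no reset: what is moved stays moved. The work goes in short steps, Python scripts to look and compute and a tool call to move; the robot and the scene stay as the last step left them, time stands still between calls to the robot, and variables do not carry over. Pictures are saved under pics/ and viewed, at most 10 in all, crops included, and the job is handed in when it is done.

Besides the shell and the picture viewer there is one more tool, called after ">>>" as name(argument=value, ...) on one line, values as JSON. carry_out: Moves the arm, as the interface text tells. Its arguments: {"type":"object","properties":{"claw":{"type":"array","items":{"type":"number"}},"delta_pos":{"type":"array","items":{"type":"array","items":{"type":"number"}}},"angular":{"type":"array","items":{"type":"array","items":{"type":"number"}}},"force":{"type":"number"}},"required":["claw","delta_pos","angular"]}

```bash
mkdir -p pics; ls; cat > h.py <<'E'
import numpy as np, cv2
from cell import arm
from scipy.spatial.transform import Rotation as R
def ray(p,c):
    "point p (shares) at world height"
    u=np.array([c[0]*640,c[1]*400,1]); d=p['T'][:3,:3]@np.linalg.solve(p['mtx'],u); return p['T'][:3,3],d
def at(p,c,z):
    o,d=ray(p,c); return o+d*(z-o[2])/d[2]
def proj(p,X):
    T=np.linalg.inv(p['T']); q=p['mtx']@(T[:3,:3]@np.array(X)+T[:3,3]); return q[:2]/q[2]
def save(n,f): cv2.imwrite(f'pics/{n}.png',cv2.cvtColor(f,cv2.COLOR_RGB2BGR))
E
python3 - <<'E'
from h import *
s=arm.observe(); print({k:np.round(v,3) for k,v in s.items()})
P={n:arm.get_image(n) for n in('scene','top')}
save('both',cv2.resize(np.vstack([P['scene']['frame'],P['top']['frame']]),(480,600)))
save('scene',P['scene']['frame']);save('top',P['top']['frame'])
H=dict(cap=.18,cap_wing=.22,jug=0,jug_neck=.18,tray=0,tin=0,jar=0,screwdriver=0)
for n,p in P.items():
  for l,z in H.items():
    for r in arm.place_of(l,p)[:4]: print(n,l,round(r['conf'],2),np.round(np.array(r['centre'])*[640,400]),np.round(at(p,r['centre'],z),3))
E
```

```text
pics
{'clock': np.float64(0.0), 'joints': array([-1.418,  0.435,  0.025,  1.574, -0.012,  1.134, -0.075]), 'dq': array([-0.   , -0.   ,  0.   , -0.001, -0.002, -0.001,  0.002]), 'joint_efforts': array([-0.0000e+00, -6.6785e+01,  9.8500e-01, -3.1446e+01, -6.1000e-02,
        4.3000e-02,  0.0000e+00]), 'position': array([0.158, 0.604, 0.201]), 'ee_rot': array([-4.010e-01, -3.116e+00,  2.000e-03]), 'force': array([0.038, 0.072, 0.43 ]), 'ft_torque': array([ 0.02 ,  0.04 , -0.029]), 'gripper_force': np.float64(0.0), 'width': np.float64(1.0)}
scene cap 0.94 [189. 201.] [ 0.533 -0.237  0.18 ]
scene cap 0.59 [200. 191.] [ 0.513 -0.204  0.18 ]
scene cap_wing 0.7 [199. 180.] [ 0.507 -0.197  0.22 ]
scene cap_wing 0.62 [184. 195.] [ 0.538 -0.238  0.22 ]
scene cap_wing 0.6 [257. 241.] [ 0.713 -0.099  0.22 ]
scene jug_neck 0.79 [190. 204.] [ 0.541 -0.235  0.18 ]
scene tray 0.59 [369. 199.] [0.575 0.258 0.   ]
scene tin 0.95 [352. 275.] [0.786 0.122 0.   ]
scene jar 0.76 [250. 309.] [ 0.789 -0.164  0.   ]
scene screwdriver 0.68 [413. 167.] [0.506 0.439 0.   ]
top cap 0.9 [385. 206.] [ 0.597 -0.069  0.18 ]
top cap 0.8 [423. 282.] [ 0.399 -0.168  0.18 ]
top cap 0.62 [451. 231.] [ 0.533 -0.243  0.18 ]
top cap_wing 0.68 [453. 228.] [ 0.539 -0.235  0.22 ]
top cap_wing 0.68 [432. 285.] [ 0.395 -0.179  0.22 ]
top jug 0.86 [430. 230.] [ 0.544 -0.235  0.   ]
top jug 0.46 [208. 239.] [0.51  0.452 0.   ]
top jug_neck 0.83 [449. 232.] [ 0.529 -0.239  0.18 ]
top tray 0.95 [272. 224.] [0.558 0.253 0.   ]
top tin 0.85 [316. 153.] [0.785 0.12  0.   ]
top jar 0.85 [402. 158.] [ 0.772 -0.152  0.   ]
top screwdriver 0.69 [210. 240.] [0.504 0.447 0.   ]
top screwdriver 0.18 [449. 230.] [ 0.547 -0.291  0.   ]
```

View pics/scene.png

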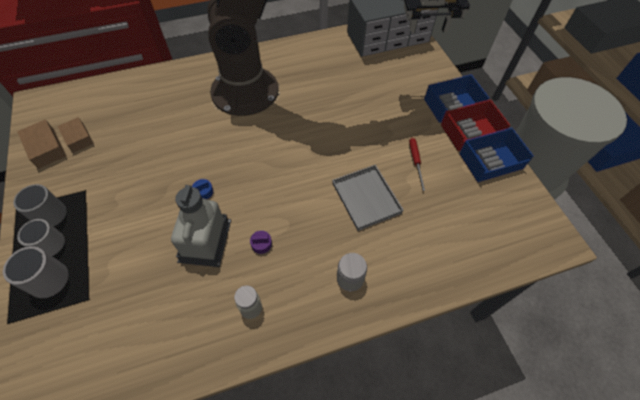

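View pics/top.png

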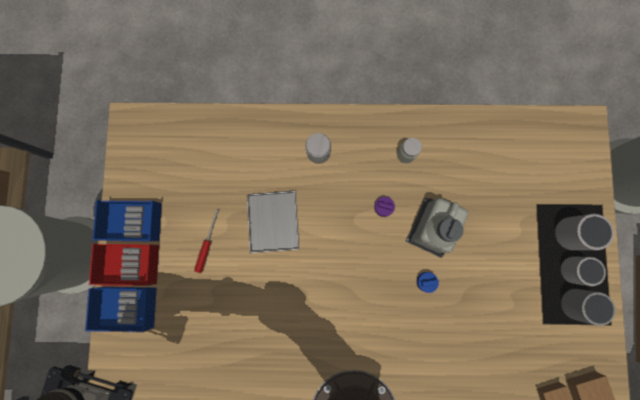

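The grey, blue and purple caps look alike. Grey is on the jug at scene (189,195) and top (452,229). Blue is at scene (203,188) and top (428,282). Purple is at scene (261,242) and top (385,206). The description says grey, so I choose the one on the jug. Next I check it in a close crop and get the wing's direction.

```bash
cat >> h.py <<'E'
def delta(target):
    s=arm.observe(); Rm=R.from_rotvec(s['ee_rot']).as_matrix()
    return np.round(Rm.T@(np.array(target)-s['position'])*100,2), np.round(Rm,3)
E
python3 - <<'E'
from h import *
f=cv2.imread('pics/top.png')[185:275,400:500]; g=cv2.imread('pics/scene.png')[165:275,160:230]
a=cv2.resize(f,(500,450),interpolation=3);b=cv2.resize(g,(286,450),interpolation=3)
cv2.imwrite('pics/crop.png',np.hstack([a,b]))
print(delta([.45,.30,.42])); print(delta([.45,-.238,.42]))
E
```

```text
(array([-35.95, -22.09, -21.83]), array([[-0.967,  0.253, -0.   ],
       [ 0.253,  0.967,  0.   ],
       [ 0.   ,  0.   , -1.   ]]))
(array([-49.56, -74.14, -21.83]), array([[-0.967,  0.253, -0.   ],
       [ 0.253,  0.967,  0.   ],
       [ 0.   ,  0.   , -1.   ]]))
```

View pics/crop.png

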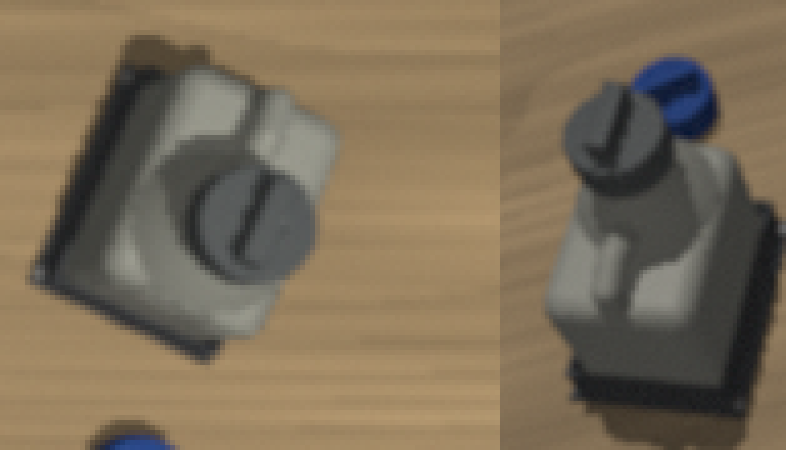

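The crop shows the grey cap on the jug. Its wing runs from (237,255) to (268,180), a world yaw of about -0.39, which matches the cradle's edge. I'll use the half-turned grasp so that the last joint has room for the anticlockwise turn.

>>> carry_out(claw=[9.18,9.18,9.18,9.18,9.18,9.18,9.18,9.18,9.18,9.18,9.18,9.18,9.18,9.18,9.18,9.18,9.18,9.18,9.18,9.18], delta_pos=[[-3.6,-2.2,-2.2],[-3.6,-2.2,-2.2],[-3.6,-2.2,-2.2],[-3.6,-2.2,-2.2],[-3.6,-2.2,-2.2],[-3.6,-2.2,-2.2],[-3.6,-2.2,-2.2],[-3.6,-2.2,-2.2],[-3.6,-2.2,-2.2],[-3.6,-2.2,-2.2],[0,0,0],[0,0,0],[0,0,0],[0,0,0],[0,0,0],[0,0,0],[0,0,0],[0,0,0],[0,0,0],[0,0,0]], angular=[[0,0,0],[0,0,0],[0,0,0],[0,0,0],[0,0,0],[0,0,0],[0,0,0],[0,0,0],[0,0,0],[0,0,0],[0,0,0.14],[0,0,0.14],[0,0,0.14],[0,0,0.14],[0,0,0.14],[0,0,0.14],[0,0,0.14],[0,0,0.14],[0,0,0.14],[0,0,0.14]])

```text
clock: 2.9
position: [0.4507, 0.3007, 0.4218]
ee_rot: [-2.32, -2.118, -0.0]
force: [-0.4, -0.5, 0.1]
width: 1.001
gripper_force: 0.0
```

```bash
python3 - <<'E'
from h import *
s=arm.observe();print(s['clock'],s['position'],np.round(s['joints'],2)); print(delta([.47,-.22,.40]))
E
```

```text
2.9 [0.45067697 0.30071805 0.42176296] [-1.01  0.2   0.42  1.4  -0.08  1.56 -0.69]
(array([-51.68,   6.64,   2.17]), array([[ 0.091,  0.996, -0.   ],
       [ 0.996, -0.091,  0.   ],
       [ 0.   , -0.   , -1.   ]]))
```

>>> carry_out(claw=[9.18,9.18,9.18,9.18,9.18,9.18,9.18,9.18,9.18,9.18,9.18,9.18,9.18], delta_pos=[[-4,0.5,0.17],[-4,0.5,0.17],[-4,0.5,0.17],[-4,0.5,0.17],[-4,0.5,0.17],[-4,0.5,0.17],[-4,0.5,0.17],[-4,0.5,0.17],[-4,0.5,0.17],[-4,0.5,0.17],[-4,0.5,0.17],[-4,0.5,0.17],[-4,0.5,0.17]], angular=[[0,0,0],[0,0,0],[0,0,0],[0,0,0],[0,0,0],[0,0,0],[0,0,0],[0,0,0],[0,0,0],[0,0,0],[0,0,0],[0,0,0],[0,0,0]])

```text
clock: 4.2
position: [0.4712, -0.2244, 0.3999]
ee_rot: [2.313, 2.125, 0.002]
force: [0.2, 0.1, -0.6]
width: 0.998
gripper_force: 0.0
```

>>> carry_out(claw=[9.18,9.18,9.18,9.18,9.18,9.18,9.18,9.18,9.18,9.18,9.18,9.18,9.18,9.18], delta_pos=[[0,0,0],[0,0,0],[0,0,0],[0,0,0],[0,0,0],[0,0,0],[0,0,0],[0,0,0],[0,0,0],[0,0,0],[0,0,0],[0,0,0],[0,0,0],[0,0,0]], angular=[[0,0,0.144],[0,0,0.144],[0,0,0.144],[0,0,0.144],[0,0,0.144],[0,0,0.144],[0,0,0.144],[0,0,0.144],[0,0,0.144],[0,0,0.144],[0,0,0.144],[0,0,0.144],[0,0,0.144],[0,0,0]])

```text
clock: 5.6
position: [0.4714, -0.2228, 0.3996]
ee_rot: [3.082, -0.606, -0.0]
force: [-0.0, -0.1, 0.5]
width: 1.002
gripper_force: 0.0
```

```bash
python3 - <<'E'
from h import *
s=arm.observe();print(s['clock'],s['position'],np.round(s['joints'],2)); print(delta([.533,-.238,.40]))
p=arm.get_image('wrist'); save('w1',p['frame']); np.savez('w1',**p)
for l,z in dict(cap=.18,cap_wing=.22,jug_neck=.18,jug=0).items():
    for r in arm.place_of(l,p)[:3]: print(l,round(r['conf'],2),np.round(np.array(r['centre'])*[640,400]),np.round(at(p,r['centre'],z),4))
print(p['T'].round(3))
E
```

```text
5.6 [ 0.47138043 -0.22280681  0.39958227] [-0.59  0.27  1.24  1.53 -0.25  1.53 -1.3 ]
(array([ 6.28, -0.93, -0.04]), array([[ 0.925, -0.379, -0.   ],
       [-0.379, -0.925, -0.   ],
       [-0.   ,  0.   , -1.   ]]))
cap 0.92 [219. 108.] [ 0.5909 -0.1359  0.18  ]
cap 0.82 [335. 194.] [ 0.4356 -0.2272  0.18  ]
cap 0.73 [312. 121.] [ 0.5336 -0.2351  0.18  ]
cap_wing 0.79 [214. 106.] [ 0.5895 -0.1429  0.22  ]
cap_wing 0.73 [339. 197.] [ 0.4406 -0.2332  0.22  ]
cap_wing 0.62 [310. 121.] [ 0.5349 -0.2347  0.22  ]
[[-0.379 -0.891 -0.252  0.539]
 [-0.925  0.364  0.104 -0.252]
 [-0.001  0.272 -0.962  0.583]
 [ 0.     0.     0.     1.   ]]
```

View pics/w1.png

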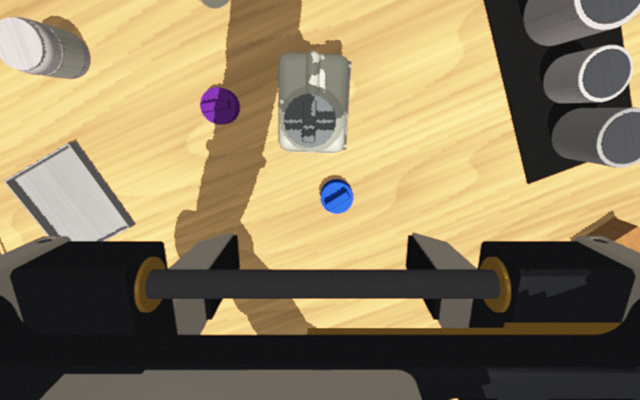

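The wrist picture shows the jug aligned with the image vertical: handle at (316,75) and grey cap at (309,117). Blue is at (336,195) and purple at (220,105). All views agree on an axis near (0.534,-0.2365). I go closer and refine it.

>>> carry_out(claw=[9.18,9.18,9.18,9.18], delta_pos=[[1.5,-0.4,3],[1.5,-0.4,3],[1.5,-0.3,3],[0,0,1]], angular=[[0,0,0],[0,0,0],[0,0,0],[0,0,0]])

```text
clock: 6.25
position: [0.5175, -0.2285, 0.2966]
ee_rot: [-3.084, 0.599, 0.006]
force: [-0.2, 0.3, -0.4]
width: 1.0
gripper_force: 0.0
```

```bash
python3 - <<'E'
from h import *
p=arm.get_image('wrist'); f=p['frame'].copy()
for l,z in dict(cap=.18,cap_wing=.22,jug_neck=.18).items():
    for r in arm.place_of(l,p)[:3]: print(l,round(r['conf'],2),np.round(np.array(r['centre'])*[640,400]),np.round(at(p,r['centre'],z),4))
c=np.array([.534,-.2365])
for n in('cap','cap_wing'):
  for r in arm.trace(n,p):
    (x,y),(a,b),t=cv2.fitEllipse(max(cv2.findContours(r['region'].astype('u1'),0,1)[0],key=len)) if r['region'].sum()>50 else ((0,0),(0,0),0)
    print(n,r['conf'],r['region'].sum(),np.round([x,y,a,b,t]),at(p,[x/640,y/400],.2).round(4))
def circ(z,r,col,c=c):
    q=np.array([proj(p,[c[0]+r*np.cos(t),c[1]+r*np.sin(t),z]) for t in np.linspace(0,6.3,60)])
    cv2.polylines(f,[q.astype(np.int32)],True,col,1)
circ(.21,.03,(255,0,0)); circ(.18,.03,(0,255,0))
y=-.39;ux=np.array([np.cos(y),np.sin(y)]);uy=np.array([-ux[1],ux[0]])
q=np.array([proj(p,[*(c+ux*a*.023+uy*b*.007),.23]) for a,b in((1,1),(1,-1),(-1,-1),(-1,1))]);cv2.polylines(f,[q.astype(np.int32)],True,(255,255,0),1)
u,v=proj(p,[*c,.2]).astype(int);print(u,v)
k=np.hstack([i[max(0,v-75):v+75,u-70:u+70] for i in(p['frame'],f)])
save('w2',cv2.resize(k,None,fx=2.8,fy=2.8,interpolation=2))
E
```

```text
cap 0.96 [208. 136.] [ 0.6047 -0.1491  0.18  ]
cap 0.94 [321. 167.] [ 0.5377 -0.2361  0.18  ]
cap 0.94 [344. 235.] [ 0.4636 -0.2322  0.18  ]
cap_wing 0.6 [199. 136.] [ 0.6043 -0.1567  0.22  ]
cap_wing 0.58 [320. 178.] [ 0.5358 -0.2348  0.22  ]
cap 0.78 3839 [320. 175.  68.  70. 173.] [ 0.5348 -0.2341  0.2   ]
cap 0.75 1625 [208. 136.  42.  47.  96.] [ 0.6034 -0.1567  0.2   ]
cap_wing 0.71 3796 [320. 174.  68.  70.   1.] [ 0.5352 -0.2342  0.2   ]
cap_wing 0.71 1654 [208. 135.  43.  48.  97.] [ 0.6035 -0.1568  0.2   ]
cap_wing 0.64 1339 [346. 240.  39.  42. 159.] [ 0.4665 -0.234   0.2   ]
322 174
```

View pics/w2.png

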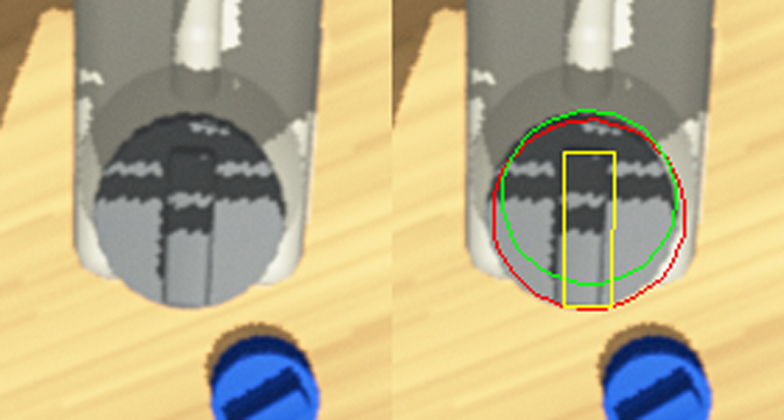

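The crop shows the cap's disc at about (320,175), 2 px left and 1 px above my overlay, with the wing direction matching. That puts the axis at about (0.535,-0.235). I go down beside the wing with the tips just above the disc (0.21 m) and close.

>>> carry_out(claw=[6,6,5,5,5,5,5,5], delta_pos=[[1.0,0,0],[0.9,0,0],[0,0,2],[0,0,2],[0,0,2],[0,0,1],[0,0,1.1],[0,0,0]], angular=[[0,0,0],[0,0,0],[0,0,0],[0,0,0],[0,0,0],[0,0,0],[0,0,0],[0,0,0]], force=45)

```text
clock: 7.35
position: [0.5346, -0.2366, 0.2177]
ee_rot: [-3.083, 0.603, 0.002]
force: [0.4, 0.6, -0.1]
width: 0.541
gripper_force: 0.0
```

>>> carry_out(claw=[3,2,1,1,1,1,1,1], delta_pos=[[0,0,0],[0,0,0],[0,0,0],[0,0,0],[0,0,0],[0,0,0],[0,0,0],[0,0,0]], angular=[[0,0,0],[0,0,0],[0,0,0],[0,0,0],[0,0,0],[0,0,0],[0,0,0],[0,0,0]])

```text
clock: 8.15
position: [0.5348, -0.2368, 0.2186]
ee_rot: [-3.083, 0.603, 0.0]
force: [0.7, 1.6, -0.3]
width: 0.109
gripper_force: 0.0
```

```bash
python3 - <<'E'
from h import *
for i in range(2):
    s=arm.observe(); print({k:np.round(s[k],4) for k in('position','force','width','gripper_force')})
    p=arm.get_image('wrist')
q=arm.get_image('scene')
a=cv2.resize(p['frame'][120:340,180:460],(560,440)); b=cv2.resize(q['frame'][150:260,165:225],(240,440),interpolation=2)
save('w3',np.hstack([a,b]))
E
```

```text
{'position': array([ 0.5348, -0.2368,  0.2186]), 'force': array([ 0.7485,  1.6471, -0.2844]), 'width': np.float64(0.1094), 'gripper_force': np.float64(0.0)}
{'position': array([ 0.5347, -0.2368,  0.2186]), 'force': array([-0.2449, -0.0812,  0.2112]), 'width': np.float64(0.1078), 'gripper_force': np.float64(0.0)}
```

View pics/w3.png

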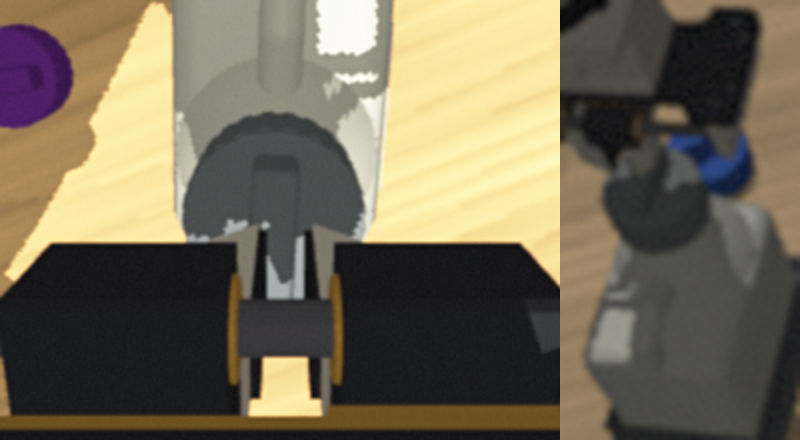

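```bash
python3 - <<'E'
from h import *
p=arm.get_image('wrist'); s=arm.observe(); Rm=R.from_rotvec(s['ee_rot']).as_matrix(); t=s['position']
cr=lambda X:np.round((proj(p,X)-[180,120])*2)
print('tcp',cr(t),'tips',[cr(t+Rm@[dx,dy,0]) for dx in(-.0095,.0095) for dy in(-.005,.005)],'grasp',cr(t-Rm[:,2]*.019))
c=np.array([.535,-.235]);y=-.39;ux=np.array([np.cos(y),np.sin(y)]);uy=np.array([-ux[1],ux[0]])
for z in(.21,.23):print(z,[cr([*(c+ux*a*.023+uy*b*.007),z]) for a,b in((1,1),(1,-1),(-1,-1),(-1,1))])
for n in('cap','cap_wing'):
  for r in arm.place_of(n,p)[:3]: print(n,r['conf'],np.round((np.array(r['centre'])*[640,400]-[180,120])*2))
print('disc far edge/left/right',cr([*(c+ux*.03),.21]),cr([*(c+uy*.03),.21]),cr([*(c-uy*.03),.21]))
E
```

```text
tcp [281. 227.] tips [array([265., 255.]), array([297., 255.]), array([265., 198.]), array([297., 198.])] grasp [280. 252.]
0.21 [array([253., 151.]), array([298., 151.]), array([296., 283.]), array([255., 283.])]
0.23 [array([250., 168.]), array([299., 169.]), array([298., 313.]), array([252., 313.])]
cap 0.82 [12. 76.]
cap 0.67 [278. 193.]
cap_wing 0.59 [ 1. 82.]
cap_wing 0.58 [275. 234.]
disc far edge/left/right [276. 129.] [184. 218.] [368. 219.]
```

>>> carry_out(claw=[0.3,0,0,0,0], delta_pos=[[0,0,0],[0,0,0],[0,0,0],[0,0,0],[0,0,0]], angular=[[0,0,0],[0,0,0],[0,0,0],[0,0,0],[0,0,0]])

```text
clock: 8.95
position: [0.5348, -0.2368, 0.2186]
ee_rot: [-3.083, 0.603, 0.0]
force: [0.2, 0.1, -0.9]
width: 0.001
gripper_force: 0.0
```

The fingers shut on nothing, so the tips must still be above the wing. I open, go 6 mm lower and try again, watching the force.

>>> carry_out(claw=[4,4,4,4,4,4,4,4,4,4], delta_pos=[[0,0,0],[0,0,0],[0,0,0],[0,0,0],[0,0,0],[0,0,0.2],[0,0,0.2],[0,0,0.2],[0,0,0],[0,0,0]], angular=[[0,0,0],[0,0,0],[0,0,0],[0,0,0],[0,0,0],[0,0,0],[0,0,0],[0,0,0],[0,0,0],[0,0,0]])

```text
clock: 9.95
position: [0.5347, -0.2368, 0.2126]
ee_rot: [-3.083, 0.603, 0.0]
force: [0.1, 0.1, -0.3]
width: 0.434
gripper_force: 0.0
```

>>> carry_out(claw=[2,1,1,1,1,1], delta_pos=[[0,0,0],[0,0,0],[0,0,0],[0,0,0],[0,0,0],[0,0,0]], angular=[[0,0,0],[0,0,0],[0,0,0],[0,0,0],[0,0,0],[0,0,0]])

```text
clock: 10.55
position: [0.5348, -0.2369, 0.2126]
ee_rot: [-3.083, 0.603, -0.0]
force: [-0.2, 0.0, -0.2]
width: 0.111
gripper_force: 0.0
```

```bash
python3 - <<'E'
from h import *
p=arm.get_image('wrist'); q=arm.get_image('scene'); s=arm.observe(); t=s['position']; f=q['frame'].copy()
for X,c in((t,(255,0,0)),([.535,-.235,.23],(255,255,0))):
    u=proj(q,X); print(u); f[int(round(u[1])),int(round(u[0]))]=c
a=cv2.resize(p['frame'][150:300,240:420],(480,400),interpolation=2); b=cv2.resize(f[160:220,165:225],(400,400),interpolation=0)
save('w4',np.hstack([a,b])[:, :800])
E
```

```text
[185.07966419 194.96186293]
[183.88893121 191.09404287]
```

View pics/w4.png

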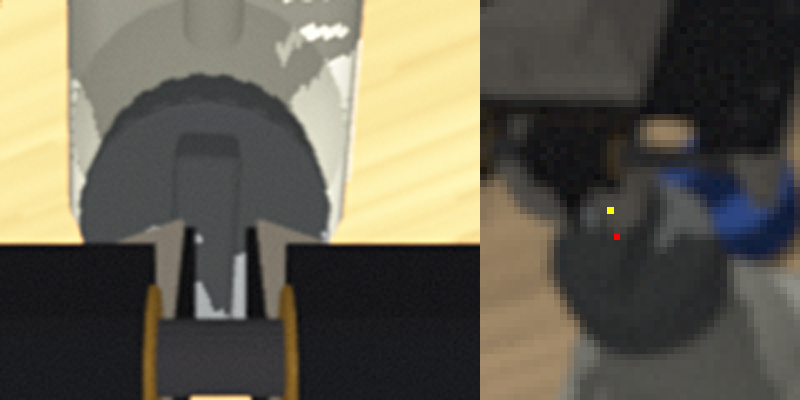

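The wing is visible between the fingers but isn't gripped, and the tips look about 20 mm higher than the nominal TCP. I open, shift 1.5 mm to centre on the wing, and feel downward carefully.

>>> carry_out(claw=[4,4,4,4,4,4,4,4,4], delta_pos=[[0,-0.15,0],[0,0,0],[0,0,0],[0,0,0],[0,0,0.2],[0,0,0.2],[0,0,0.2],[0,0,0],[0,0,0]], angular=[[0,0,0],[0,0,0],[0,0,0],[0,0,0],[0,0,0],[0,0,0],[0,0,0],[0,0,0],[0,0,0]])

```text
clock: 11.55
position: [0.5353, -0.2354, 0.2065]
ee_rot: [-3.083, 0.603, 0.0]
force: [0.6, -0.7, -0.5]
width: 0.434
gripper_force: 0.0
```

>>> carry_out(claw=[2,1,1,1,1,1], delta_pos=[[0,0,0],[0,0,0],[0,0,0],[0,0,0],[0,0,0],[0,0,0]], angular=[[0,0,0],[0,0,0],[0,0,0],[0,0,0],[0,0,0],[0,0,0]])

```text
clock: 12.15
position: [0.5353, -0.2355, 0.2066]
ee_rot: [-3.083, 0.603, -0.0]
force: [0.1, 0.3, 0.2]
width: 0.11
gripper_force: 0.0
```

>>> carry_out(claw=[4,4,4,4,4,4,4,4,4], delta_pos=[[0,0,0],[0,0,0],[0,0,0],[0,0,0],[0,0,0.2],[0,0,0.2],[0,0,0.2],[0,0,0],[0,0,0]], angular=[[0,0,0],[0,0,0],[0,0,0],[0,0,0],[0,0,0],[0,0,0],[0,0,0],[0,0,0],[0,0,0]])

```text
clock: 13.05
position: [0.5353, -0.2355, 0.2005]
ee_rot: [-3.083, 0.603, 0.0]
force: [0.4, 0.8, 0.5]
width: 0.434
gripper_force: 0.0
```

>>> carry_out(claw=[2,1,1,1,1,1], delta_pos=[[0,0,0],[0,0,0],[0,0,0],[0,0,0],[0,0,0],[0,0,0]], angular=[[0,0,0],[0,0,0],[0,0,0],[0,0,0],[0,0,0],[0,0,0]])

```text
clock: 13.65
position: [0.5356, -0.235, 0.2007]
ee_rot: [-3.083, 0.602, -0.0]
force: [0.1, 3.4, 2.7]
width: 0.141
gripper_force: 44.8
```

Gripped now (44.8 N), but only on the top of the wing. I open and take it deeper.

>>> carry_out(claw=[3.5,3.5,3.5,3.5,3.5,3.5,3.5,3.5,3.5,3.5,3.5,3.5], delta_pos=[[0,0,0],[0,0,0],[0,0,0],[0,0,0],[0,0,0.2],[0,0,0.2],[0,0,0.2],[0,0,0.2],[0,0,0.2],[0,0,0.1],[0,0,0],[0,0,0]], angular=[[0,0,0],[0,0,0],[0,0,0],[0,0,0],[0,0,0],[0,0,0],[0,0,0],[0,0,0],[0,0,0],[0,0,0],[0,0,0],[0,0,0]])

```text
clock: 14.85
position: [0.5354, -0.2355, 0.1897]
ee_rot: [-3.083, 0.603, -0.0]
force: [-0.6, 0.7, 0.7]
width: 0.386
gripper_force: 0.0
```

>>> carry_out(claw=[3.5,3.5,3.5,3.5,3.5], delta_pos=[[0,0,0.1],[0,0,0.1],[0,0,0.1],[0,0,0],[0,0,0]], angular=[[0,0,0],[0,0,0],[0,0,0],[0,0,0],[0,0,0]])

```text
clock: 15.35
position: [0.5353, -0.2355, 0.1866]
ee_rot: [-3.083, 0.603, 0.0]
force: [0.1, 1.3, 0.0]
width: 0.379
gripper_force: 0.0
```

>>> carry_out(claw=[1,1,1,1,1,1,1], delta_pos=[[0,0,0],[0,0,0],[0,0,0],[0,0,0],[0,0,0],[0,0,0],[0,0,0]], angular=[[0,0,0],[0,0,0],[0,0,0],[0,0,0],[0,0,0],[0,0,0],[0,0,0]], force=55)

```text
clock: 16.05
position: [0.5356, -0.2349, 0.1867]
ee_rot: [-3.082, 0.602, -0.0]
force: [0.9, 5.0, 3.6]
width: 0.144
gripper_force: 54.7
```

>>> carry_out(claw=[1,1,1,1], delta_pos=[[0,0,0.1],[0,0,0.1],[0,0,0],[0,0,0]], angular=[[0,0,0],[0,0,0],[0,0,0],[0,0,0]])

```text
clock: 16.45
position: [0.5356, -0.2352, 0.1849]
ee_rot: [-3.083, 0.602, -0.001]
force: [0.4, 4.6, 4.9]
width: 0.145
gripper_force: 54.7
```

>>> carry_out(claw=[1,1,1,1], delta_pos=[[0,-0.05,0.1],[0,0,0.1],[0,0,0],[0,0,0]], angular=[[0,0,0],[0,0,0],[0,0,0],[0,0,0]])

```text
clock: 16.85
position: [0.5357, -0.2352, 0.1833]
ee_rot: [-3.083, 0.603, -0.001]
force: [-0.8, 4.6, 9.5]
width: 0.147
gripper_force: 54.7
```

>>> carry_out(claw=[1,1,1,1], delta_pos=[[0,0,0.1],[0,0,0.1],[0,0,0],[0,0,0]], angular=[[0,0,0],[0,0,0],[0,0,0],[0,0,0]])

```text
clock: 17.25
position: [0.5359, -0.2351, 0.1825]
ee_rot: [-3.082, 0.603, -0.002]
force: [-4.2, 7.7, 23.3]
width: 0.147
gripper_force: 54.9
```

Force jumped to 23 N after about 4 mm of travel, so the cap is on the rim and unlocked. I ease the side load slightly and start turning anticlockwise, which is tool -z.

>>> carry_out(claw=[1,1,1], delta_pos=[[-0.04,-0.04,-0.02],[0,0,0],[0,0,0]], angular=[[0,0,0],[0,0,0],[0,0,0]])

```text
clock: 17.55
position: [0.5358, -0.2352, 0.1825]
ee_rot: [3.083, -0.603, 0.003]
force: [-2.6, 5.3, 19.0]
width: 0.15
gripper_force: 54.9
```

>>> carry_out(claw=[1,1,1,1,1], delta_pos=[[0,0,0],[0,0,0],[0,0,0],[0,0,0],[0,0,0]], angular=[[0,0,-0.04],[0,0,-0.04],[0,0,-0.04],[0,0,0],[0,0,0]])

```text
clock: 18.05
position: [0.5364, -0.2351, 0.1825]
ee_rot: [3.114, -0.416, 0.005]
force: [-1.2, 5.1, 16.3]
width: 0.15
gripper_force: 54.9
```

```bash
python3 - <<'E'
from h import *
s=arm.observe(); print({k:np.round(s[k],3) for k in('position','force','ft_torque','joints')}, 'yaw',2*np.arctan2(s['ee_rot'][1],s['ee_rot'][0])%6.2832-6.2832)
E
```

```text
{'position': array([ 0.536, -0.235,  0.183]), 'force': array([-1.161,  5.066, 16.27 ]), 'ft_torque': array([ 1.121,  0.437, -0.092]), 'joints': array([-0.344,  0.536,  1.012,  1.754, -0.5  ,  1.132, -1.013])} yaw -0.265923808574799
```

>>> carry_out(claw=[1,1,1,1,1,1,1], delta_pos=[[0,0,0.03],[0,0,0],[0,0,0],[0,0,0],[0,0,0],[0,0,0],[0,0,0]], angular=[[0,0,-0.05],[0,0,-0.05],[0,0,-0.05],[0,0,-0.05],[0,0,-0.05],[0,0,-0.05],[0,0,0]])

```text
clock: 18.75
position: [0.5368, -0.2348, 0.1825]
ee_rot: [3.141, 0.057, 0.006]
force: [-0.6, 6.4, 18.4]
width: 0.149
gripper_force: 54.9
```

```bash
cat > st.py <<'E'
from h import *
s=arm.observe(); print({k:np.round(s[k],3) for k in('clock','position','force','ft_torque','joints','width')}, 'yaw',2*np.arctan2(s['ee_rot'][1],s['ee_rot'][0])%6.2832-6.2832)
E
python3 st.py
```

```text
{'clock': np.float64(18.75), 'position': array([ 0.537, -0.235,  0.182]), 'force': array([-0.622,  6.427, 18.41 ]), 'ft_torque': array([1.359, 0.336, 0.   ]), 'joints': array([-0.301,  0.503,  0.926,  1.751, -0.447,  1.11 , -0.766]), 'width': np.float64(0.149)} yaw -6.247078128959356
```

>>> carry_out(claw=[1,1,1,1,1,1,1,1], delta_pos=[[0,0,0.01],[0,0,0],[0,0,0],[0,0,0],[0,0,0.01],[0,0,0],[0,0,0],[0,0,0]], angular=[[0,0,-0.06],[0,0,-0.06],[0,0,-0.06],[0,0,-0.06],[0,0,-0.06],[0,0,-0.06],[0,0,-0.04],[0,0,0]])

```text
clock: 19.55
position: [0.5371, -0.2344, 0.1825]
ee_rot: [3.067, 0.679, 0.007]
force: [-0.6, 8.3, 20.9]
width: 0.149
gripper_force: 54.9
```

>>> carry_out(claw=[1,1,1,1,1,1,1,1], delta_pos=[[0,0,0],[0,0,0],[0,0,0],[0,0,0],[0,0,0],[0,0,0],[0,0,0],[0,0,0]], angular=[[0,0,-0.06],[0,0,-0.06],[0,0,-0.06],[0,0,-0.06],[0,0,-0.06],[0,0,-0.06],[0,0,0],[0,0,0]])

```text
clock: 20.35
position: [0.537, -0.234, 0.1825]
ee_rot: [2.896, 1.216, 0.006]
force: [-1.5, 8.8, 20.1]
width: 0.146
gripper_force: 54.9
```

```bash
cat >> st.py <<'E'
p=arm.get_image('wrist'); f=p['frame'];save('w5',f[120:400,160:480])
E
python3 st.py
```

```text
{'clock': np.float64(20.35), 'position': array([ 0.537, -0.234,  0.182]), 'force': array([-1.468,  8.787, 20.079]), 'ft_torque': array([1.757, 0.441, 0.033]), 'joints': array([-0.179,  0.444,  0.716,  1.742, -0.329,  1.075, -0.128]), 'width': np.float64(0.146)} yaw -5.488186692030391
```

View pics/w5.png

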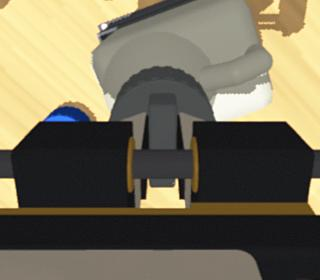

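The wing has turned with the gripper, about 1.18 rad (67°) relative to the jug. Now I lift.

>>> carry_out(claw=[1,1,1,1,1,1,1,1,1,1], delta_pos=[[0,0,-0.2],[0,0,-0.2],[0,0,-0.3],[0,0,-0.4],[0,0,-0.4],[0,0,-0.4],[0,0,-0.4],[0,0,-0.4],[0,0,-0.4],[0,0,0]], angular=[[0,0,0],[0,0,0],[0,0,0],[0,0,0],[0,0,0],[0,0,0],[0,0,0],[0,0,0],[0,0,0],[0,0,0]])

```text
clock: 21.4
position: [0.535, -0.2358, 0.2121]
ee_rot: [2.897, 1.212, -0.0]
force: [0.4, -0.9, 0.3]
width: 0.145
gripper_force: 54.8
```

>>> carry_out(claw=[1,1,1,1,1,1,1], delta_pos=[[0,0,-1],[0,0,-2],[0,0,-2],[0,0,-2],[0,0,-2],[0,0,-1],[0,0,0]], angular=[[0,0,0],[0,0,0],[0,0,0],[0,0,0],[0,0,0],[0,0,0],[0,0,0]])

```text
clock: 22.1
position: [0.5357, -0.2352, 0.3128]
ee_rot: [2.896, 1.213, 0.003]
force: [0.2, -0.1, -1.1]
width: 0.148
gripper_force: 54.8
```

```bash
cat >> st.py <<'E'
q=arm.get_image('top')
for r in arm.place_of('tray',q)[:2]: print(r['conf'],at(q,r['centre'],0))
m=arm.trace('tray',q)[0]['region'].astype('u1'); b=cv2.boxPoints(cv2.minAreaRect(max(cv2.findContours(m,0,2)[0],key=len)))
B=np.array([at(q,x/[640,400],.02) for x in b]); print(B.round(3),B.mean(0)); print(delta([B[:,0].mean(),B[:,1].mean(),.28]))
for r in arm.place_of('cap',p)[:3]: print(r['conf'],np.array(r['centre'])*[640,400])
a=cv2.resize(f[120:360,160:480],(400,300)); b=cv2.resize(q['frame'][160:260,230:490],(780,300),interpolation=2)[:,:400]
save('w6',np.hstack([a,b]))
E
python3 st.py
```

```text
{'clock': np.float64(22.1), 'position': array([ 0.536, -0.235,  0.313]), 'force': array([ 0.228, -0.062, -1.106]), 'ft_torque': array([-0.084,  0.13 , -0.   ]), 'joints': array([-0.22 ,  0.345,  0.77 ,  1.543, -0.244,  1.35 , -0.205]), 'width': np.float64(0.148)} yaw -5.489891747166507
0.57 [0.55606457 0.2542425  0.        ]
[[0.648 0.337 0.02 ]
 [0.661 0.183 0.02 ]
 [0.481 0.167 0.02 ]
 [0.468 0.318 0.02 ]] [0.5646498  0.25140217 0.02      ]
(array([ 36.71, -31.91,   3.05]), array([[ 0.701,  0.713, -0.002],
       [ 0.713, -0.701,  0.001],
       [-0.001, -0.002, -1.   ]]))
0.93 [283.968  50.32 ]
0.88 [324.928 229.88 ]
0.72 [250.88 215.  ]
```

View pics/w6.png

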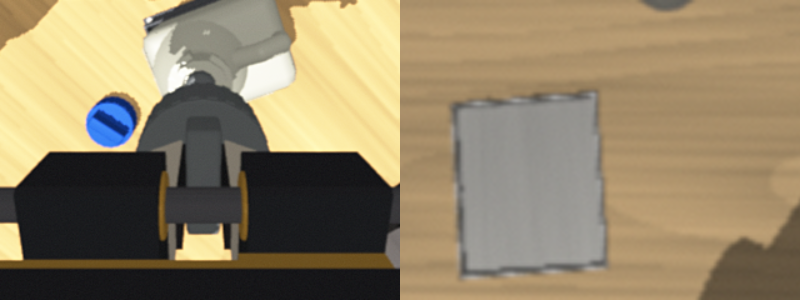

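The cap is in the gripper, off the neck. The tray's centre is at about (0.562,0.252). I carry it over.

>>> carry_out(claw=[1,1,1,1,1,1,1,1,1,1,1,1,1,1,1,1,1], delta_pos=[[1,-0.9,0],[2,-1.8,0],[2.6,-2.3,0],[2.6,-2.3,0],[2.6,-2.3,0],[2.6,-2.3,0],[2.6,-2.3,0],[2.6,-2.3,0],[2.6,-2.3,0],[2.6,-2.3,0],[2.6,-2.3,0],[2.6,-2.3,0],[2.6,-2.3,0],[2.6,-2.3,0],[1.6,-1.4,0],[0.8,-0.7,0],[0,0,0]], angular=[[0,0,0],[0,0,0],[0,0,0],[0,0,0],[0,0,0],[0,0,0],[0,0,0],[0,0,0],[0,0,0],[0,0,0],[0,0,0],[0,0,0],[0,0,0],[0,0,0],[0,0,0],[0,0,0],[0,0,0]])

```text
clock: 24.05
position: [0.5606, 0.2547, 0.3108]
ee_rot: [2.896, 1.217, -0.001]
force: [0.5, -1.5, -0.7]
width: 0.147
gripper_force: 54.8
```

>>> carry_out(claw=[1,1,1,1,1,1,1,1,1], delta_pos=[[0,0,2],[0,0,3],[0,0,4],[0,0,4],[0,0,4],[0,0,4],[0,0,3],[0,0,1],[0,0,0]], angular=[[0,0,0],[0,0,0],[0,0,0],[0,0,0],[0,0,0],[0,0,0],[0,0,0],[0,0,0],[0,0,0]])

```text
clock: 24.95
position: [0.5607, 0.2517, 0.0608]
ee_rot: [2.898, 1.211, -0.003]
force: [0.9, 0.2, -0.9]
width: 0.146
gripper_force: 54.8
```

```bash
python3 - <<'E'
from h import *
print(delta([.562,.252,.014])); s=arm.observe(); print(s['force'],s['gripper_force'],s['joints'].round(2))
E
```

```text
(array([0.12, 0.07, 4.68]), array([[ 0.703,  0.712, -0.001],
       [ 0.712, -0.703, -0.002],
       [-0.002,  0.   , -1.   ]]))
[ 0.89359015  0.24119542 -0.90472049] 54.83710706233978 [-0.85  0.6   0.51  1.78 -0.37  0.86 -0.95]
```

>>> carry_out(claw=[1,1,1,1,1,1,1], delta_pos=[[0,0,1.2],[0,0,1.2],[0,0,1.0],[0,0,0.6],[0,0,0.4],[0,0,0.2],[0,0,0]], angular=[[0,0,0],[0,0,0],[0,0,0],[0,0,0],[0,0,0],[0,0,0],[0,0,0]])

```text
clock: 25.65
position: [0.561, 0.2537, 0.0152]
ee_rot: [2.897, 1.214, -0.0]
force: [-0.7, -0.7, 0.1]
width: 0.144
gripper_force: 54.8
```

>>> carry_out(claw=[1,1,1,1], delta_pos=[[0,0,0.15],[0,0,0.15],[0,0,0],[0,0,0]], angular=[[0,0,0],[0,0,0],[0,0,0],[0,0,0]])

```text
clock: 26.05
position: [0.561, 0.2537, 0.0124]
ee_rot: [-2.897, -1.214, -0.0]
force: [-0.2, 0.1, 0.2]
width: 0.146
gripper_force: 54.8
```

>>> carry_out(claw=[1,1,1,1], delta_pos=[[0,0,0.1],[0,0,0.1],[0,0,0],[0,0,0]], angular=[[0,0,0],[0,0,0],[0,0,0],[0,0,0]])

```text
clock: 26.45
position: [0.5609, 0.2536, 0.0103]
ee_rot: [-2.897, -1.214, 0.0]
force: [0.5, 0.8, -0.7]
width: 0.151
gripper_force: 54.8
```

>>> carry_out(claw=[1,1,1], delta_pos=[[0,0,0.1],[0,0,0],[0,0,0]], angular=[[0,0,0],[0,0,0],[0,0,0]])

```text
clock: 26.75
position: [0.5611, 0.2538, 0.0098]
ee_rot: [-2.897, -1.214, -0.001]
force: [-2.0, -0.2, 4.9]
width: 0.15
gripper_force: 54.9
```

The cap touched the tray floor at TCP 0.0098 (0.0095 predicted). I open and retreat.

>>> carry_out(claw=[2,2.5,3,3.5,4,4,4,4], delta_pos=[[0,0,-0.03],[0,0,0],[0,0,0],[0,0,0],[0,0,0],[0,0,0],[0,0,0],[0,0,0]], angular=[[0,0,0],[0,0,0],[0,0,0],[0,0,0],[0,0,0],[0,0,0],[0,0,0],[0,0,0]])

```text
clock: 27.55
position: [0.561, 0.2537, 0.0096]
ee_rot: [2.897, 1.214, 0.0]
force: [-0.2, 0.1, -0.9]
width: 0.432
gripper_force: 0.0
```

>>> carry_out(claw=[4,4,4,4,4,4,4,4,4,4], delta_pos=[[0,0,-0.5],[0,0,-1],[0,0,-2],[0,0,-3],[0,0,-3],[0,0,-3],[0,0,-3],[0,0,-3],[0,0,-2],[0,0,0]], angular=[[0,0,0],[0,0,0],[0,0,0],[0,0,0],[0,0,0],[0,0,0],[0,0,0],[0,0,0],[0,0,0],[0,0,0]])

```text
clock: 28.55
position: [0.5627, 0.254, 0.2187]
ee_rot: [-2.897, -1.213, -0.009]
force: [-0.7, 0.0, -0.1]
width: 0.44
gripper_force: 0.0
```

```bash
python3 - <<'E'
from h import *
s=arm.observe(); print(s['clock'],s['position'],s['width'],s['gripper_force'])
p=arm.get_image('wrist'); q=arm.get_image('scene')
for n,x in(('wrist',p),('scene',q)):
  for r in arm.place_of('cap',x)[:4]: print(n,r['conf'],np.array(r['centre'])*[640,400],at(x,r['centre'],.003))
a=cv2.resize(p['frame'],(480,300)); b=cv2.resize(q['frame'][140:240,310:417],(321,300),interpolation=2)[:,:320]
save('w7',np.hstack([a,b]))
E
```

```text
28.55 [0.56273455 0.25398742 0.21870997] 0.4395986026281716 0.0
wrist 0.94 [326.208 174.52 ] [0.56398511 0.24663014 0.003     ]
wrist 0.84 [505.92 312.6 ] [ 0.60807076 -0.08453531  0.003     ]
scene 0.6 [201.472 193.32 ] [ 0.39878808 -0.22361747  0.003     ]
scene 0.56 [366.272 193.6  ] [0.55582761 0.25634809 0.003     ]
```

View pics/w7.png

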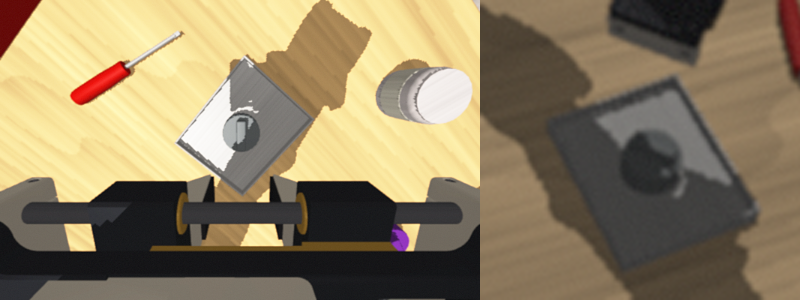

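The grey cap stands wing up in the middle of the tray (wrist crop (240,131), scene crop (652,162)), and the gripper is clear of everything. I hand the job in.

```bash
python3 -c "
from cell import arm
print(arm.sign_off())"
```

```text
the job is handed in; nothing more can be done
None
```

I pressed down the jug's grey cap (about 23 N measured), turned it about 67° anticlockwise, lifted it off and set it wing up near the middle of the tray; the job was handed in soon after 28.6 s, and the sign-off returned no verdict.

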